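# Send used stoppers to the soak pot and hold the spring gate open

## Robot

A 7-joint arm with a two-finger parallel gripper is mounted at the origin on a cart in front of the work surface, level with it; the furniture and walls round the work are solid. World frame = base frame: x ahead of the robot, y to its left, z up, the work surface at z = 0. Lengths are in m, angles in rad, forces in N, time in s.
With the tool pointing down it reaches from about 0.4 to 0.85 m from the base axis. Payload 6.9 kg.
Tool frame: the origin (TCP) lies midway between the tips of the shut fingers; the grasp point (between the pads) lies behind it (ctrl.pinch_z is the z of the grasp point in the tool frame, in m); z points along the fingers, y is the line along which they close (so a half turn about z gives the same grasp; the last joint's range is limited). The gripper opens to 85 mm and grips with 20 to 120 N. Pads are 22 mm wide; open, the fingers measure 114 mm over their backs; the gripper's body (76 mm by 85 mm) begins 54 mm behind the grasp point. The pads swing forward as they close: fully open they stand 13 mm farther back than shut.
Start: joints at [-1.2, 0.507, -0.238, 1.5, 0.126, 1.149, -0.155], TCP at [0.164, 0.603, 0.231] pointing down, gripper open.
Joint ranges: [-3.08, 3.08], [-0.24, 2.05], [-1.43, 1.35], [0, 2.5], [-1.52, 4.66], [0.17, 1.96], [-2.89, 2.89]. Speed limits (rad/s): [2.39, 2.39, 3.14, 3.14, 3.14, 3.14, 3.14].

## Interface

Orientations are given as a unit quaternion [w, x, y, z].
In Python, from station import ctrl, get_state, vision, ticket, models gives the robot as it stands. Calls block until the motion is done:
- ctrl.movep(position, orientation): joint-space move of the TCP to a pose.
- ctrl.movel(position, frame=None, max_speed=0.15): straight line of the TCP; frame=None keeps the orientation; max_speed is the mean speed in m/s.
- ctrl.set_joints(angles): joint-space move.
- ctrl.ungrasp() and ctrl.close_gripper(force=None): open the fingers fully, or close them until they stop; force is the grip in N (None keeps the last).
- ctrl.pause(seconds).
- ctrl.ik(position, orientation): joint angles nearest the present ones, or None.
- get_state(): the state.
- vision.grab_frame(name): name is "scene" or "side" or "wrist"; returns (picture, depth): 384x512x3 uint8, blue, green, red; 384x512 float32, m along the optical axis (not along the pixel's ray), 0 where there is no reading.
- vision.camera_info(name): a dict with "mtx" (3x3 intrinsics, pixels), "R" (3x3) and "t" (3): a world point X has camera coordinates R X + t; the wrist camera has in their place "hand_eye" (4x4, takes a point from camera to tool coordinates, whose origin is the TCP and whose axes are the flange's). Camera axes: x right, y down, z forward; pixel columns grow to the right and rows downward; lengths in m; the calibration is good to about 2 mm. A picture is of the moment at which its call begins: read the wrist's pose just before it. camera_info takes no time and is no camera call.
A pose or a line that the arm cannot do raises ctrl.Unreachable and nothing moves.
- ticket.close_job(): hands the job in; it is judged then, once.
Trained networks look in the newest picture that a camera, given by its name, has taken for a name from the list of things; names that differ only in an ending like _2 or _b are one class to them, and where a whole thing is asked for, a point or a joint stands for the part that bears it (a point fixed in the world has none). Each returns a list of dicts, best first, with "p" (0 to 1); they miss things now and then, are a little off and sometimes report something else, mostly with a low value. They report only what shows in the picture. A call takes as long as a camera call. They do not tell look-alikes from the thing itself.
- models.recognise(camera, target): "point" ([column, row] in pixels, amid what is visible of it).
- models.masks_of(camera, target): "mask" (384x512 bool, what is visible of it) and "point" ([column, row] in pixels, amid what is visible of it).
The state is a dict: "time": time; "qpos": joint angles; "qd": joint speeds; "tau": joint torques, N m; "tcp_pos": TCP position; "eef_rot": TCP orientation; "contact_force": force on the tool from outside, world axes, zero at the start; "wrist_torque": the same for the moment, N m; "width": finger opening in m; "gripper_force": force on a finger pad.
Only numpy, scipy, OpenCV 4.12 (cv2) and the standard library are available. Lean on these libraries where they do the work, as an engineer would, in place of code of your own. Each camera call takes 0.05 s, during which the arm holds its last target. There are 200 camera calls.

## Task

Pick up the blue carrying tray by its white bridge handle and tip its four used tube stoppers into the steel hopper of the soak station while the gate is shut, then stand the empty tray upright back on the desk and let go of it. Then pull the black knob of the spring-return gate straight out until the yellow pointer is level with the red mark, so that all four stoppers drop into the steel pot below, and finish still holding the knob there: do not let go. Leave the other things on the desk alone.

Things in the scene. Friction and masses are not known exactly. Their poses are not given: they have to be found in the camera images.
- soak_station: fixed stand, 136 x 150 mm base, 160 mm high to the hopper's rim; on four posts over a steel pot it carries an open hopper with mouth 126 (x) by 76 mm (y), ends sloping down to a 40 (x) by 76 mm throat that the gate closes from below. Origin at the centre of the underside; -x is its front, where the knob stands, z up. Its place and yaw vary
- rim (a point): centre of the hopper's mouth, at rim height (160 mm above the desk); axes as the stand's
- soak_pot: open steel pot, 110 mm diameter, 76 mm high, inside about 90 mm wide, fixed in the stand under the throat; origin at the centre of its underside
- gate: spring-return slide gate with its tongue and black knob. The knob is upright, 20 mm diameter, 38 mm tall; the body's origin is at the centre of the knob's foot (100 mm above the desk), 132 mm in front (-x) of the stand's centre when shut. Free round the knob above 100 mm, except the red mark's top (105 mm). It slides straight out along the stand's -x, stop at 80 mm of travel
- throat (a point): centre of the hopper's throat, at the gate plate's top face (100 mm above the desk); axes as the stand's. A spring pulls the gate shut: 5 N when shut, 100 N/m more, so 10 to 12 N at the mark. The throat is fully open from 44 mm of travel; the mark calls for 49 to 61 mm
- pointer (a point): end of the yellow pointer on the gate's tongue, left (+y) of it, 52 mm behind the knob's axis (towards the hopper); moves with the gate
- mark: fixed red mark on the rail left of the gate's tongue; a red plate 3 mm thick along x; origin on its centre plane, so the gate is at the mark when pointer and mark have the same x in the stand's axes; x axis as the stand's. Its place along the rail varies
- tray: loose blue carrying tray, 114 x 66 mm, walls 30 mm high, floor 3 mm thick, closed at the back (+x) and open at the front (-x), where the floor rises at 10 degrees for 35 mm to a low pour lip; 0.13 to 0.21 kg. A white bridge handle stands across its middle. Origin at the underside below the handle's bar; z up
- tray_grip (a point): middle of the white handle's bar, 80 mm above the tray's underside; the bar runs along the tray's y, is 10 mm thick (x) and 18 mm high, with 66 mm free between its two uprights; its underside is 72 and its top 90 mm above the tray's underside; axes as the tray's
- tray_lip (a point): middle of the pour lip: 61 mm in front (-x) of the origin and 9 mm up; the tray is slick: the stoppers slide out well at 45 degrees of tilt
- stopper_0: sample-tube stopper, round, 18 mm tall, upright: flange 18 mm diameter for the lower 10 mm, plug 12 mm diameter above; 12 g; starts upright in the tray; origin at the centre of the flange's flat face; colour: red
- stopper_1: sample-tube stopper, round, 18 mm tall, upright: flange 18 mm diameter for the lower 10 mm, plug 12 mm diameter above; 12 g; starts upright in the tray; origin at the centre of the flange's flat face; colour: yellow
- stopper_2: sample-tube stopper, round, 18 mm tall, upright: flange 18 mm diameter for the lower 10 mm, plug 12 mm diameter above; 12 g; starts upright in the tray; origin at the centre of the flange's flat face; colour: green
- stopper_3: sample-tube stopper, round, 18 mm tall, upright: flange 18 mm diameter for the lower 10 mm, plug 12 mm diameter above; 12 g; starts upright in the tray; origin at the centre of the flange's flat face; colour: red
- petri_a: bystander: petri dish, 60 mm diameter, 16 mm high; origin at the centre of its underside
- marker: bystander: red and white marker pen, 135 mm long, lying on the desk; origin at the middle, underside
- blister_strip: bystander: blister strip of tablets, 42 x 95 x 5 mm; origin at the middle, underside
- tape_roll: bystander: roll of white tape, 54 mm diameter, 25 mm high; origin at the centre of its underside
Mind the look-alikes: they are no part of the job. Several things have the shape of the tray; the one meant has the colours described above.

How it is judged:
By the outcome, as a careful person would: the job done as asked, in the order asked, and still so for the second after the job is handed in, while the arm keeps its last pose, push and grip.
It also fails if it takes over 62 s, if anything falls off the work surface, if the arm or the gripper's body presses on something with over 40 N, if the wrist force passes 120 N, or if a joint passes its speed limit or range.

## Working session

There is one attempt and no reset: what is moved stays moved. The work goes in short steps, each a Python script; the robot and the scene stay as the last script left them, time stands still between calls to the robot, and variables do not carry over. Pictures are saved under pics/ and viewed, at most 10 in all, crops included, and the job is handed in when it is done.

```bash
ls; mkdir -p pics
python3 - <<'E'
from station import ctrl,get_state,vision
import cv2,numpy as np
for n in ("scene","side"):
    p,d=vision.grab_frame(n); cv2.imwrite(f"pics/{n}.png",p); np.save(f"{n}_d.npy",d); i=vision.camera_info(n); print(n,i["mtx"],i["R"],i["t"])
print(vision.camera_info("wrist")); print(get_state(),ctrl.pinch_z)
a=cv2.imread("pics/scene.png");b=cv2.imread("pics/side.png")
cv2.imwrite("pics/s1.png",cv2.resize(a,(800,600),interpolation=cv2.INTER_CUBIC));cv2.imwrite("pics/s2.png",cv2.resize(b,(800,600),interpolation=cv2.INTER_CUBIC))
E
```

```text
pics
scene [[486.91190211   0.         256.46714797]
 [  0.         486.91190211 196.6632565 ]
 [  0.           0.           1.        ]] [[ 0.64030322 -0.76803396 -0.01164549]
 [-0.573079   -0.46756608 -0.67302483]
 [ 0.5114609   0.43761375 -0.7395282 ]] [-0.2670254   0.42427856  0.96585616]
side [[416.14653662   0.         252.08421494]
 [  0.         416.14653662 200.92620558]
 [  0.           0.           1.        ]] [[ 0.90081559 -0.43398138 -0.01383588]
 [-0.23253602 -0.45527492 -0.85944851]
 [ 0.36668552  0.77742196 -0.51103505]] [-0.44125275  0.25742986  0.9093897 ]
{'mtx': array([[329.88224413,   0.        , 262.1188379 ],
       [  0.        , 329.88224413, 188.31376312],
       [  0.        ,   0.        ,   1.        ]]), 'hand_eye': array([[-1.38261197e-03, -9.49545996e-01, -3.13624759e-01,
         8.13357330e-02],
       [ 9.99997918e-01, -1.78346419e-03,  9.91223361e-04,
        -1.07092298e-03],
       [-1.50055070e-03, -3.13622736e-01,  9.49546485e-01,
        -1.41491099e-01],
       [ 0.00000000e+00,  0.00000000e+00,  0.00000000e+00,
         1.00000000e+00]])}
{'time': 0.1, 'qpos': array([-1.19951259,  0.50824118, -0.23753571,  1.50104191,  0.12567166,
        1.14891324, -0.1547969 ]), 'qd': array([ 0.00126765, -0.00043473,  0.00072054, -0.00032415,  0.00165682,
       -0.00047364, -0.00047769]), 'tau': array([-5.38880631e-03, -6.21835041e+01, -2.19538316e+00, -2.50206399e+01,
        1.24210349e-02,  7.81927316e-03, -7.45986142e-06]), 'tcp_pos': array([0.16410526, 0.60259291, 0.23052144]), 'eef_rot': array([-1.04349959e-04,  1.32497097e-01,  9.91183063e-01, -8.02630839e-04]), 'contact_force': array([-0.10422604,  0.14194619, -0.54418924]), 'wrist_torque': array([-0.01554371, -0.01104252,  0.03129707]), 'gripper_force': 0.0, 'width': 0.08561821146206153} -0.0187
```

View pics/s1.png

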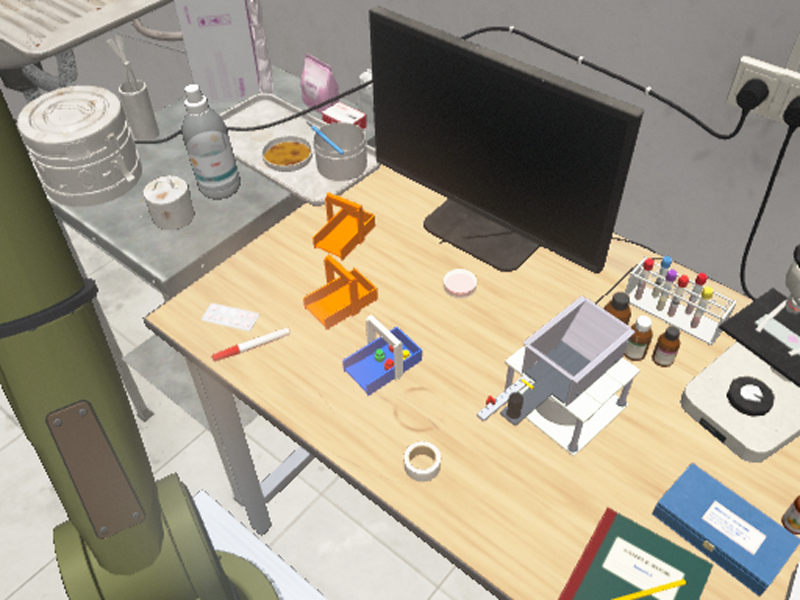

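View pics/s2.png

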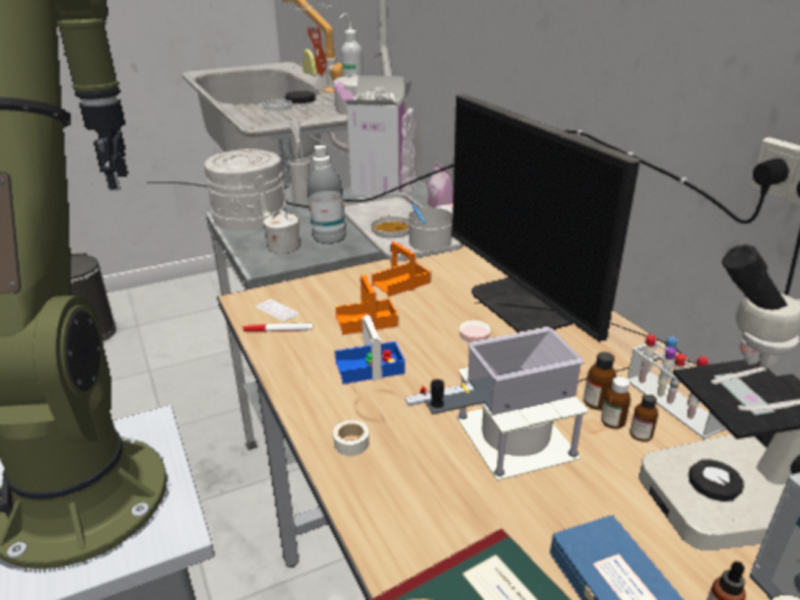

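The scene picture (800-px scale) shows three tray shapes: orange at (345,225), orange at (340,290), and blue with a white handle at (385,360). The blue one fits the description because of its blue body, white bridge and four stoppers. The station is at (570,370), its knob at (515,405) and the red mark near (491,401). I'll confirm the tray in a crop and measure.

```bash
cat > h.py <<'E'
from station import ctrl,get_state,vision,ticket,models
import cv2,numpy as np
from scipy.spatial.transform import Rotation as Rn
def cam_pose(n):
    i=vision.camera_info(n)
    if n!="wrist": return i["mtx"],i["R"].T,-i["R"].T@i["t"]
    s=get_state(); R=Rn.from_quat(s["eef_rot"],scalar_first=True).as_matrix(); H=i["hand_eye"]
    return i["mtx"],R@H[:3,:3],R@H[:3,3]+s["tcp_pos"]
def cloud(n,d,pose=None):
    K,R,t=pose or cam_pose(n); v,u=np.mgrid[:384,:512]
    P=np.stack([(u-K[0,2])/K[0,0]*d,(v-K[1,2])/K[1,1]*d,d],-1)@R.T+t
    P[d<=0]=np.nan; return P
E
python3 - <<'E'
from h import *
f=lambda a:np.round(a,4)
for n in ("scene","side"):
    p,d=vision.grab_frame(n); P=cloud(n,d); z=P[...,2]; hsv=cv2.cvtColor(p,cv2.COLOR_BGR2HSV)
    np.savez(n+".npz",p=p,P=P)
    for t in ("tray","soak_station","gate","mark","soak_pot","petri_a","tape_roll","marker","blister_strip"):
        for m in models.masks_of(n,t)[:3]:
            k=m["mask"]; Q=P[k]; Q=Q[~np.isnan(Q[:,0])]
            col=p[k].mean(0).astype(int)
            print(n,t,round(m["p"],2),f(m["point"]),col,f(np.median(Q,0)),"z",f(np.percentile(Q[:,2],[2,98])))
            np.save(f"m_{n}_{t}.npy",k) if m is not None and not (t=="tray" and col[0]<col[2]) else None
            if t=="tray":
                q=Q[(Q[:,2]>.08)&(Q[:,2]<.1)]; print("  bar",len(q),f(q.mean(0)),f(np.linalg.svd(q[:,:2]-q[:,:2].mean(0),full_matrices=False)[2][0]))
            if t=="soak_station":
                q=Q[(Q[:,2]>.152)&(Q[:,2]<.17)][:,:2]; print("  rim",len(q),cv2.minAreaRect((q*1000).astype(np.float32)))
            if t in("gate",):
                q=Q[(Q[:,2]>.132)]; print("  knobtop",len(q),f(q.mean(0)) if len(q) else 0)
p=np.load("scene.npz")["p"]
cv2.imwrite("pics/crop.png",np.hstack([cv2.resize(p[195:260,210:280],(400,371),interpolation=cv2.INTER_CUBIC),cv2.resize(p[230:282,300:356],(400,371),interpolation=cv2.INTER_CUBIC)]))
E
```

```text
scene tray 0.85 [240.7 230.8] [183 135 126] [0.4871 0.1037 0.0171] z [0.0006 0.091 ]
  bar 143 [0.4921 0.0957 0.0881] [-0.1702 -0.9854]
scene tray 0.83 [215.7 187.4] [ 30 124 212] [0.548  0.2534 0.0164] z [0.0008 0.0911]
  bar 115 [0.5504 0.2425 0.0881] [-0.1583 -0.9874]
scene soak_station 0.81 [364.7 240.4] [179 179 181] [ 0.5896 -0.1749  0.1007] z [0.0037 0.1621]
  rim 769 ((616.3569946289062, -168.15699768066406), (98.8342514038086, 140.10208129882812), 83.03519439697266)
scene gate 0.75 [347.3 244.9] [120 117 115] [ 0.5576 -0.1569  0.1014] z [0.0968 0.139 ]
  knobtop 60 [ 0.4832 -0.1525  0.1381]
scene gate 0.27 [243.7 226.4] [ 96 172  91] [0.4941 0.1109 0.0152] z [0.0049 0.0241]
  knobtop 0 0
scene soak_pot 0.75 [353.2 265.7] [131 139 144] [ 0.566  -0.179   0.0343] z [0.0158 0.0618]
scene soak_pot 0.21 [366.7 241.7] [179 179 182] [ 0.5902 -0.1738  0.1006] z [0.0022 0.1621]
scene petri_a 0.57 [294.8 179.9] [214 222 239] [0.7122 0.1082 0.0161] z [0.004  0.0213]
scene petri_a 0.2 [246.6 222.7] [179 138 132] [0.489  0.1041 0.0166] z [-0.0001  0.091 ]
scene marker 0.8 [160.9 218.6] [1
[... 717 characters left out ...]
, 137.7301025390625), 83.19474029541016)
side gate 0.59 [293.1 253.2] [93 92 90] [ 0.5217 -0.1555  0.1011] z [0.0893 0.1393]
  knobtop 57 [ 0.4851 -0.1529  0.1378]
side soak_pot 0.71 [297.1 251.1] [92 90 88] [ 0.5252 -0.1559  0.1011] z [0.0951 0.1393]
side soak_pot 0.67 [334.7 275.2] [129 134 137] [ 0.5918 -0.2128  0.0379] z [0.0087 0.0701]
side petri_a 0.59 [306.2 212.5] [194 204 227] [0.7117 0.1031 0.0167] z [0.0058 0.0194]
side tape_roll 0.92 [225.3 276.7] [148 165 175] [ 0.3835 -0.0737  0.0192] z [0.0016 0.0273]
side marker 0.51 [177.  210.4] [156 164 207] [0.3786 0.2937 0.0134] z [0.0033 0.0188]
side blister_strip 0.63 [179.2 198.4] [218 223 231] [0.4016 0.3768 0.0042] z [0.0001 0.0091]
```

View pics/crop.png

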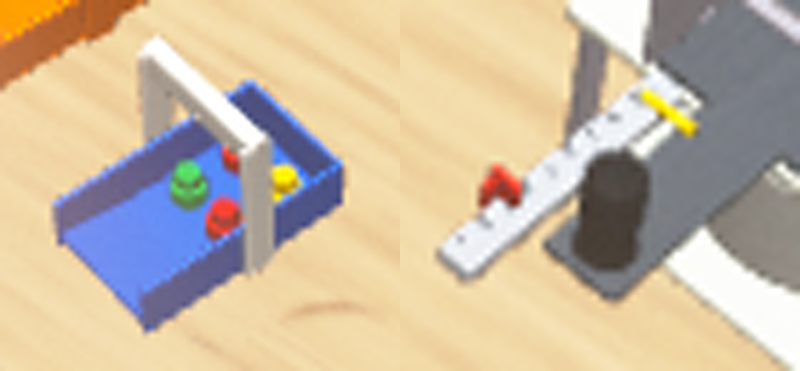

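The crop confirms it: blue tray, white handle, two red stoppers plus one green and one yellow, with the open lip at lower left. The red mark (scene pixel about 314,256) lies ahead of the yellow pointer (about 337,246). Next I'll measure pointer and mark and check IK for the whole plan.

```bash
cat >> h.py <<'E'
C=np.array([.617,-.1678]); yw=np.radians(-6.8)     # station centre, yaw
TR=np.array([.4923,.0944]); ty=np.radians(-9.5)    # tray
def sta(x,y,z):
    c,s=np.cos(yw),np.sin(yw); return np.array([C[0]+c*x-s*y,C[1]+s*x+c*y,z])
def insta(P):
    q=np.asarray(P)[...,:2]-C; c,s=np.cos(yw),np.sin(yw); return np.stack([q[...,0]*c+q[...,1]*s,-q[...,0]*s+q[...,1]*c],-1)
SGN=1
def frame(yaw,th=0.):
    """tray-like frame (yaw, front tipped down by th) -> tool quaternion; tool y = SGN * tray x"""
    B=Rn.from_euler('z',yaw)*Rn.from_euler('y',-th)
    T=np.array([[0,SGN,0],[SGN,0,0],[0,0,-1.]]).T   # columns: tool x,y,z in tray axes
    T=np.column_stack([[0,SGN,0],[SGN,0,0],[0,0,-1]]).astype(float)
    R=B.as_matrix()@T; return Rn.from_matrix(R).as_quat(scalar_first=True),R,B.as_matrix()
def pose_grip(g,yaw,th=0.):
    q,R,B=frame(yaw,th); return g-R[:,2]*ctrl.pinch_z*(-1)*(-1) if False else g+R[:,2]*(-ctrl.pinch_z),q
def pose_lip(l,yaw,th):
    B=frame(yaw,th)[2]; return pose_grip(l+B@np.array([.061,0,.071]),yaw,th)
E
# tidy
python3 - <<'E'
s=open('h.py').read()
s=s.replace("    T=np.array([[0,SGN,0],[SGN,0,0],[0,0,-1.]]).T   # columns: tool x,y,z in tray axes\n","").replace("g-R[:,2]*ctrl.pinch_z*(-1)*(-1) if False else g+R[:,2]*(-ctrl.pinch_z)","g-R[:,2]*ctrl.pinch_z")
open('h.py','w').write(s)
E
python3 - <<'E'
import h; from h import *
for n in ("scene","side"):
    D=np.load(n+".npz"); p,P=D["p"],D["P"]; hsv=cv2.cvtColor(p,cv2.COLOR_BGR2HSV).astype(int); H,S,V=[hsv[...,i] for i in range(3)]
    L=insta(P); near=(L[...,0]<-.06)&(L[...,0]>-.21)&(abs(L[...,1])<.08)&(P[...,2]>.085)&(P[...,2]<.125)
    for nm,k in (("red",near&((H<8)|(H>172))&(S>120)&(V>70)),("yel",near&(H>20)&(H<35)&(S>110)&(V>90))):
        q=L[k]; print(n,nm,k.sum(),np.round(np.median(q,0),4),np.round([q.min(0),q.max(0)],4).tolist(),np.round(np.percentile(P[k][:,2],[5,95]),3))
    kn=(P[...,2]>.134)&(P[...,2]<.142)&(L[...,0]<-.1)&(L[...,0]>-.17)&(abs(L[...,1])<.03); print("knob",kn.sum(),L[kn].mean(0))
    o=(P[...,2]>.12)&(P[...,0]>.35)&(P[...,0]<1)&(P[...,1]>-.4)&(P[...,1]<.15)&~((abs(L[...,0])<.09)&(abs(L[...,1])<.08)); q=P[o]; print("tall",len(q),q[:,0].min() if len(q) else 0)
    b=(q[:,0]<.8); print(np.round(q[b].min(0),3),np.round(q[b].max(0),3)) if b.any() else 0
for h.SGN in (1,-1):
    print("SGN",h.SGN)
    for nm,(p,q) in dict(hi=pose_grip(np.r_[TR,.2],ty),lo=pose_grip(np.r_[TR,.08],ty),**{f"t{a}":pose_lip(sta(.025,0,.168),yw,np.radians(a)) for a in (0,30,60)},kn=pose_grip(sta(-.132,0,.126),yw),kp=pose_grip(sta(-.19,0,.126),yw)).items():
        j=ctrl.ik(p,q); print(nm,np.round(p,3),None if j is None else np.round(j,2))
E
```

```text
scene red 22 [-0.139   0.0391] [[-0.1435, 0.0312], [-0.1364, 0.0433]] [0.094 0.106]
scene yel 15 [-0.0806  0.0191] [[-0.0841, 0.0103], [-0.0786, 0.0293]] [0.101 0.106]
knob 62 [-0.13378356  0.00060241]
tall 10367 0.47446467915779944
[ 0.474 -0.4    0.12 ] [ 0.8   -0.142  0.378]
side red 14 [-0.1385  0.038 ] [[-0.1426, 0.0322], [-0.1373, 0.0435]] [0.096 0.106]
side yel 11 [-0.0805  0.023 ] [[-0.082, 0.0102], [-0.0783, 0.0369]] [0.096 0.104]
knob 52 [-0.13268887 -0.00038458]
tall 9479 0.47593111076803346
[ 0.476 -0.4    0.12 ] [ 0.8   -0.14   0.388]
SGN 1
hi [0.492 0.094 0.181] [-0.46  0.38  0.31  1.9  -0.15  0.88 -0.24]
lo [0.492 0.094 0.061] [-0.39  0.55  0.22  2.04 -0.21  0.58 -0.19]
t0 [ 0.702 -0.178  0.22 ] [-0.02  0.72  0.49  1.21 -0.33  1.29  0.34]
t30 [ 0.668 -0.174  0.244] [-0.02  0.39  0.39  1.85 -0.56  0.47  0.63]
t60 [ 0.627 -0.169  0.247] [ 1.13  0.61 -1.22  2.4   2.56  0.76 -2.25]
kn [ 0.486 -0.152  0.107] [-0.2   0.57  0.7   1.98 -0.51  0.78  0.68]
kp [ 0.428 -0.145  0.107] [-0.32  0.56  0.9   2.12 -0.64  0.77  0.87]
SGN -1
hi [0.492 0.094 0.181] [ 0.08  0.39 -0.45  1.89  0.21  0.91  2.51]
lo [0.492 0.094 0.061] [ 0.09  0.57 -0.49  2.03  0.44  0.64  2.28]
t0 [ 0.702 -0.178  0.22 ] [-0.24  0.91  1.15  1.21 -0.81  1.48 -2.47]
t30 [ 0.668 -0.174  0.244] [-0.44  0.61  1.15  1.85 -1.16  0.8  -1.99]
t60 [ 0.627 -0.169  0.247] [ 0.36  0.37 -0.05  2.41  3.4   0.69 -0.08]
kn [ 0.486 -0.152  0.107] [-0.41  0.76  1.15  1.98 -0.85  0.99 -2.1 ]
kp [ 0.428 -0.145  0.107] [-0.43  0.68  1.15  2.12 -0.82  0.9  -2.05]
```

Run:
```python
from h import *
p,q=pose_grip(np.r_[TR,.17],ty); ctrl.movep(p,q)
ctrl.movel(pose_grip(np.r_[TR,.081],ty)[0],max_speed=.12)
ctrl.close_gripper(60); s=get_state(); print(s["time"],s["width"],s["gripper_force"],s["contact_force"],s["tcp_pos"])
ctrl.movel(pose_grip(np.r_[TR,.27],ty)[0],max_speed=.15); s=get_state(); print(s["time"],s["width"],s["contact_force"],s["qpos"])
pic,_=vision.grab_frame("scene"); cv2.imwrite("pics/lift.png",cv2.resize(pic[120:300,180:420],(800,600)))
q0=s["qpos"]
for psi in range(-180,180,20):
    r=[]
    for a in (0,45,55):
        # lip at mouth centre +25 mm back along the tray's x
        y=yw+np.radians(psi); l=sta(0,0,.17)+.02*np.array([np.cos(y),np.sin(y),0])
        j=ctrl.ik(*pose_lip(l,y,np.radians(a))); r.append("None" if j is None else str(np.round(j,1).tolist()))
    print(psi,*r)
```

```text
4.85 0.008971798502093195 59.698097705841064 [-1.02762546  0.12106167  2.82319797] [0.4923026  0.09440987 0.06238892]
6.2583 0.00877826967726552 [-0.45879736 -0.37746304 -2.59827905] [-0.47580727  0.30774593  0.32220169  1.79151282 -0.10990274  1.06141695
 -0.27966187]
-180 [-0.4, 0.6, 1.1, 1.7, -0.6, 1.2, -2.4] None None
-160 [-0.3, 0.6, 1.0, 1.7, -0.5, 1.2, -2.1] None None
-140 [-0.2, 0.6, 0.9, 1.6, -0.5, 1.2, -1.7] [-0.3, 1.0, 1.0, 1.0, -0.1, 1.8, -2.1] None
-120 [-0.1, 0.6, 0.8, 1.6, -0.5, 1.2, -1.4] [-0.4, 0.9, 0.9, 1.2, 0.1, 1.5, -1.9] [-0.5, 1.0, 0.9, 1.1, 0.1, 1.6, -1.9]
-100 [-0.1, 0.6, 0.7, 1.5, -0.4, 1.2, -1.1] [-0.5, 0.8, 0.8, 1.5, 0.2, 1.2, -1.8] [-0.6, 0.9, 0.9, 1.4, 0.3, 1.3, -1.9]
-80 [-0.0, 0.7, 0.7, 1.4, -0.4, 1.2, -0.8] [-0.6, 0.7, 0.8, 1.7, 0.4, 0.9, -1.7] [-0.7, 0.8, 0.9, 1.7, 0.5, 0.9, -1.9]
-60 [0.0, 0.7, 0.6, 1.3, -0.4, 1.3, -0.5] [-0.7, 0.6, 0.8, 1.9, 0.6, 0.6, -1.6] [-0.8, 0.7, 1.0, 2.0, 0.8, 0.5, -1.9]
-40 [0.0, 0.7, 0.5, 1.3, -0.4, 1.3, -0.3] [-0.6, 0.5, 0.9, 2.0, 0.7, 0.2, -1.4] [-0.7, 0.5, 0.8, 2.2, 1.8, 0.4, -2.6]
-20 [0.0, 0.7, 0.5, 1.2, -0.3, 1.3, 0.0
[... 290 characters left out ...]
2, 4.1, 0.3, 2.9]
40 [0.0, 0.6, 0.2, 1.3, -0.1, 1.2, 0.8] [0.7, 0.4, -0.2, 1.9, -1.0, 0.7, 1.9] [0.9, 0.5, -0.3, 2.0, -1.3, 0.8, 2.3]
60 [0.1, 0.6, 0.1, 1.4, -0.1, 1.2, 1.1] [0.7, 0.5, -0.1, 1.7, -0.9, 1.0, 2.0] [0.7, 0.6, -0.0, 1.8, -1.1, 1.2, 2.3]
80 [0.1, 0.5, 0.0, 1.5, -0.0, 1.1, 1.4] [0.6, 0.6, -0.1, 1.5, -0.7, 1.3, 2.1] [0.7, 0.7, -0.1, 1.5, -0.9, 1.4, 2.2]
100 [0.1, 0.5, -0.1, 1.5, 0.0, 1.1, 1.7] [0.6, 0.8, -0.1, 1.2, -0.6, 1.6, 2.2] [0.6, 0.8, -0.1, 1.2, -0.7, 1.7, 2.3]
120 [0.2, 0.5, -0.1, 1.6, 0.1, 1.1, 2.0] [0.5, 0.9, -0.2, 1.0, -0.4, 1.8, 2.4] [0.9, 1.2, -1.2, 0.9, 0.1, 1.9, 1.8]
140 [0.3, 0.4, -0.2, 1.7, 0.1, 1.1, 2.4] None None
160 [0.4, 0.4, -0.2, 1.7, 0.1, 1.1, 2.8] None None
```

View pics/lift.png

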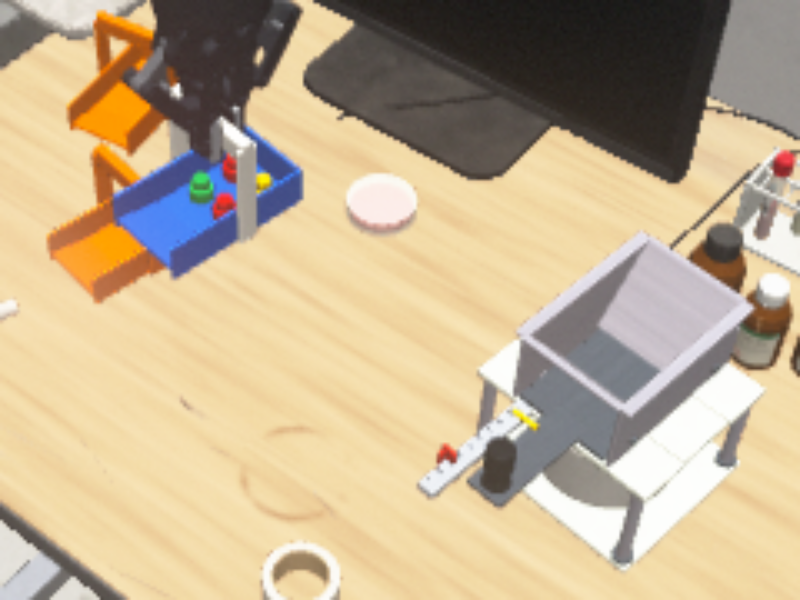

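The tray is held with all four stoppers in it, and the gate is shut. Next I'll check obstacles for a sideways pour (tray turned ±90° to the stand).

Run:
```python
from h import *
Q=np.concatenate([np.load(n+".npz")["P"].reshape(-1,3) for n in("scene","side")]); Q=Q[~np.isnan(Q[:,0])]
L=insta(Q); k=(Q[:,2]>.1)&(Q[:,2]<.6)&(abs(L[:,0])<.3)&(abs(L[:,1])<.35)
g={}
for (a,b),z in zip(L[k],Q[k,2]): g.setdefault((int(np.floor(a/.05))*5,int(np.floor(b/.05))*5),[]).append(z)
for x in range(-30,30,5): print(x,[ (round(max(g[x,y])*100) if (x,y) in g and len(g[x,y])>3 else 0) for y in range(-35,35,5)])
for psi in (70,90,-70,-90):
    y=yw+np.radians(psi)
    for a in (0,30,60):
        l=sta(0,0,.17)+.02*np.array([np.cos(y),np.sin(y),0]); j=ctrl.ik(*pose_lip(l,y,np.radians(a))); print(psi,a,None if j is None else np.round(j,2))
```

```text
-30 [0, 0, 0, 0, 0, 0, 0, 0, 0, 0, 0, 0, 0, 0]
-25 [0, 0, 0, 0, 0, 0, 0, 0, 0, 0, 0, 0, 0, 0]
-20 [0, 0, 0, 0, 0, 0, 0, 0, 0, 0, 0, 0, 0, 0]
-15 [0, 0, 0, 0, 0, 0, 14, 14, 0, 0, 0, 0, 0, 0]
-10 [0, 0, 0, 0, 0, 0, 16, 16, 0, 0, 0, 0, 0, 0]
-5 [0, 0, 0, 0, 0, 0, 16, 17, 0, 0, 0, 0, 0, 0]
0 [0, 0, 0, 0, 0, 16, 16, 17, 0, 0, 0, 0, 0, 0]
5 [0, 0, 0, 0, 0, 0, 16, 16, 0, 0, 0, 0, 0, 0]
10 [17, 19, 39, 39, 19, 0, 0, 0, 0, 0, 0, 0, 0, 0]
15 [0, 19, 37, 33, 19, 0, 0, 0, 0, 37, 39, 39, 39, 39]
20 [0, 19, 32, 31, 19, 0, 0, 0, 0, 39, 39, 39, 39, 38]
25 [0, 0, 19, 19, 0, 10, 11, 11, 0, 0, 0, 0, 0, 0]
70 0 [ 0.07  0.57  0.06  1.41 -0.04  1.16  1.24]
70 30 [ 0.47  0.53 -0.05  1.55 -0.56  1.11  1.79]
70 60 [ 0.7   0.7   0.01  1.62 -1.03  1.38  2.33]
90 0 [ 0.11  0.52 -0.02  1.49  0.01  1.13  1.54]
90 30 [ 0.47  0.6  -0.08  1.41 -0.47  1.32  2.02]
90 60 [ 0.68  0.83 -0.07  1.31 -0.82  1.65  2.3 ]
-70 0 [ 0.    0.67  0.64  1.35 -0.4   1.25 -0.67]
-70 30 [-0.44  0.58  0.77  1.66  0.11  0.81 -1.21]
-70 60 [-0.83  0.8   0.96  1.88  0.69  0.68 -1.98]
-90 0 [-0.03  0.65  0.71  1.43 -0.43  1.22 -0.96]
-90 30 [-0.43  0.67  0.82  1.53  0.06  1.04 -1.47]
-90 60 [-0.7   0.9   0.91  1.58  0.43  1.08 -1.91]
```

```bash
cat >> h.py <<'E'
PSI=yw-np.pi/2
def pour(a,z,off=.022):
    return pose_lip(sta(0,-off,z),PSI,np.radians(a))
E
python3 - <<'E'
from h import *
p,q=pour(0,.2); print(p,get_state()["tcp_pos"])
ctrl.movel(p,q,max_speed=.12); print(get_state()["time"])
for a,z in ((10,.185),(20,.175),(30,.168),(40,.165),(48,.165),(55,.165)):
    p,q=pour(a,z); ctrl.movel(p,q,max_speed=.05)
s=get_state(); print(s["time"],s["qpos"].round(2),s["contact_force"],s["width"])
ctrl.pause(.5)
pic,d=vision.grab_frame("scene"); b,_=vision.grab_frame("side")
cv2.imwrite("pics/pour.png",np.hstack([cv2.resize(pic[60:330,270:450],(400,600)),cv2.resize(b[60:330,240:420],(400,600))]))
E
```

```text
[ 0.60717247 -0.25021614  0.2523    ] [0.49181396 0.09433455 0.25046902]
9.4833
11.8 [-0.76  0.99  1.19  1.59  0.08  0.99 -1.58] [-1.03010789 -0.59053385 -1.15472488] 0.0093963199883158
```

View pics/pour.png

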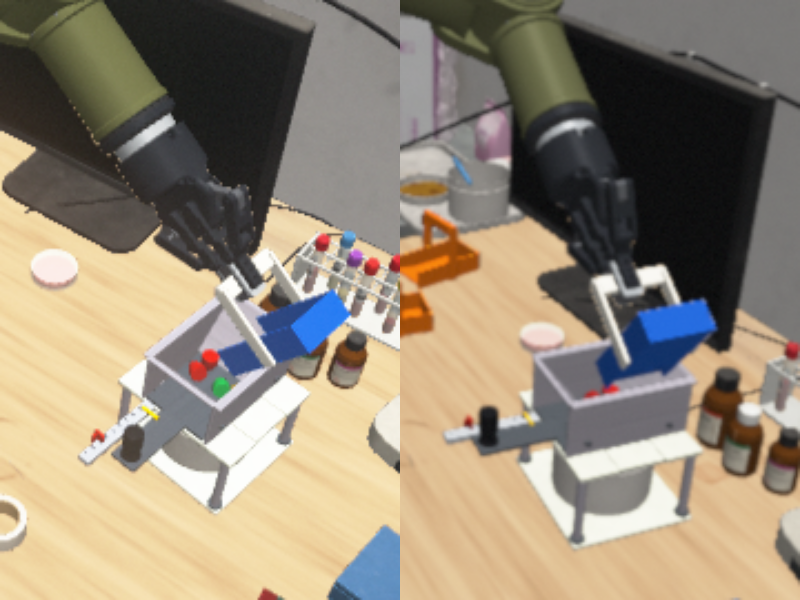

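Two reds (crop 203,362) and the green (220,387) are in the hopper; the yellow is not visible yet. I'll tip a little further, then go back and check both the hopper and the tray.

Run:
```python
from h import *
for a,z in ((63,.167),(57,.167),(63,.167)):
    p,q=pour(a,z); ctrl.movel(p,q,max_speed=.06)
ctrl.pause(.3)
for a,z in ((45,.168),(30,.172),(15,.182),(0,.205)):
    p,q=pour(a,z); ctrl.movel(p,q,max_speed=.08)
p,q=pose_grip(np.r_[TR,.27],ty); ctrl.movel(p,q,max_speed=.15)
s=get_state(); print(s["time"],s["width"],s["contact_force"])
pic,d=vision.grab_frame("scene")
cv2.imwrite("pics/back.png",np.hstack([cv2.resize(pic[140:260,200:300],(400,480),interpolation=cv2.INTER_CUBIC),cv2.resize(pic[170:290,300:400],(400,480),interpolation=cv2.INTER_CUBIC)]))
```

```text
17.8833 0.008928364428359918 [-0.27722746 -0.50512166 -1.8132882 ]
```

View pics/back.png

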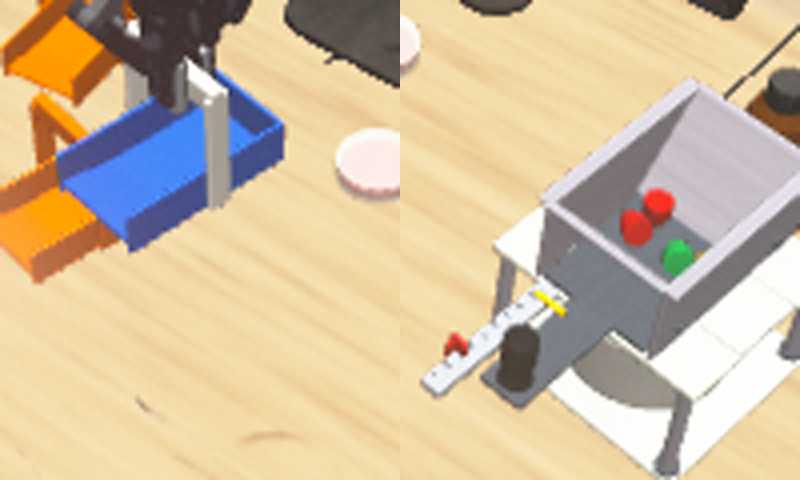

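The tray is empty and the hopper shows two reds (635,227)/(658,207), the green (678,257) and a bit of yellow beside it (697,258). Now I'll set the tray down and go to the knob.

Run:
```python
from h import *
ctrl.movel(pose_grip(np.r_[TR,.095],ty)[0],max_speed=.15)
ctrl.movel(pose_grip(np.r_[TR,.0812],ty)[0],max_speed=.03); print(get_state()["contact_force"])
ctrl.ungrasp(); ctrl.pause(.2)
ctrl.movel(pose_grip(np.r_[TR,.2],ty)[0],max_speed=.15); print(get_state()["time"])
p,q=pose_grip(sta(-.135,0,.2),yw); ctrl.movel(p,q,max_speed=.15)
pic,d=vision.grab_frame("scene"); P=cloud("scene",d)
k=(P[...,2]>.083)&(P[...,2]<.096)&(np.hypot(P[...,0]-TR[0],P[...,1]-TR[1])<.06); print("bar",k.sum(),P[k].mean(0))
s0=get_state(); ctrl.movel(pose_grip(sta(-.135,0,.126),yw)[0],max_speed=.1); s=get_state(); print(s["time"],s["contact_force"]-s0["contact_force"],s["tcp_pos"])
b,_=vision.grab_frame("side")
cv2.imwrite("pics/knob.png",np.hstack([cv2.resize(pic[150:300,190:310],(400,500)),cv2.resize(b[180:300,230:326],(400,500),interpolation=cv2.INTER_CUBIC)]))
```

```text
[-1.04450927  0.41694607  1.62748803]
21.725
bar 129 [0.49290094 0.09746518 0.08962884]
24.4583 [ 0.8572536  -1.31550111 -0.40992494] [ 0.48325447 -0.15198739  0.10771114]
```

View pics/knob.png

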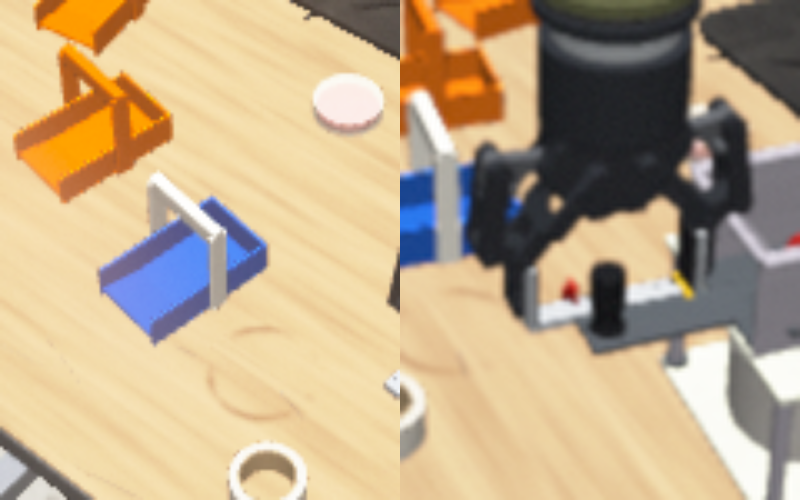

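The tray stands empty at its place (crop 180,270), and the open fingers straddle the knob (607,300), clear of the hopper. Now I'll close and pull.

```bash
cat > meas.py <<'E'
from h import *
def meas():
    for n in ("scene","side"):
        p,d=vision.grab_frame(n); P=cloud(n,d); hsv=cv2.cvtColor(p,cv2.COLOR_BGR2HSV).astype(int); H,S,V=[hsv[...,i] for i in range(3)]
        L=insta(P); near=(L[...,0]<-.06)&(L[...,0]>-.24)&(L[...,1]>.005)&(L[...,1]<.08)&(P[...,2]>.085)&(P[...,2]<.125)
        for nm,k in (("red",near&((H<8)|(H>172))&(S>120)&(V>70)),("yel",near&(H>20)&(H<35)&(S>110)&(V>90))):
            q=L[k]; print(n,nm,k.sum(),np.round([np.median(q,0),q.min(0),q.max(0)],4).tolist() if k.any() else "")
        yield p
E
python3 - <<'E'
from meas import *
ctrl.close_gripper(80); s=get_state(); print(s["width"],s["gripper_force"],s["contact_force"])
for t in (.03,.056):
    ctrl.movel(pose_grip(sta(-.132-t,0,.126),yw)[0],max_speed=.05)
ctrl.pause(.8); s=get_state(); print(s["time"],s["width"],s["contact_force"],insta(s["tcp_pos"]))
a,b=meas()
cv2.imwrite("pics/pull.png",np.hstack([cv2.resize(a[200:290,290:362],(400,500),interpolation=cv2.INTER_CUBIC),cv2.resize(b[220:290,245:301],(400,500),interpolation=cv2.INTER_CUBIC)]))
E
```

```text
0.01731973152144703 78.0426299571991 [2.00188704 0.13865001 2.85386693]
27.3 0.018261291666324557 [10.45237783  2.25422655 -2.76416539] [-0.18492533  0.00057552]
scene red 0 
scene yel 0 
side red 10 [[-0.1387, 0.0367], [-0.1397, 0.0305], [-0.1377, 0.0452]]
side yel 10 [[-0.1317, 0.0195], [-0.1336, 0.0113], [-0.1297, 0.032]]
```

View pics/pull.png

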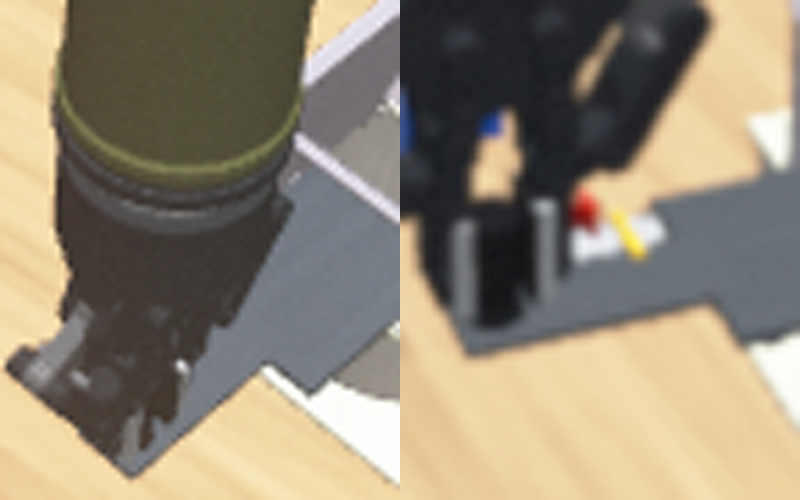

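The side view shows the pointer (628,235 in the crop) about 7 mm short of the mark (585,210). I'll advance by that amount.

Run:
```python
from meas import *
ctrl.movel(pose_grip(sta(-.132-.0628,0,.126),yw)[0],max_speed=.02)
ctrl.pause(1); s=get_state(); print(s["time"],s["width"],s["gripper_force"],s["contact_force"],insta(s["tcp_pos"]))
a,b=meas()
cv2.imwrite("pics/pull2.png",np.hstack([cv2.resize(a[180:290,290:378],(400,500),interpolation=cv2.INTER_CUBIC),cv2.resize(b[190:310,245:341],(400,500),interpolation=cv2.INTER_CUBIC)]))
for n in("scene","side"):
  for i in range(4): print(n,i,[(round(m["p"],2),np.round(m["point"])) for m in models.recognise(n,f"stopper_{i}")[:4]]) if i==0 else 0
```

```text
28.8917 0.017341673754286573 78.17208409309387 [10.39460896  1.94245525 -3.81059238] [-0.19146348  0.00064797]
scene red 0 
scene yel 0 
side red 8 [[-0.1392, 0.0401], [-0.1425, 0.0362], [-0.1369, 0.0473]]
side yel 13 [[-0.1378, 0.0157], [-0.1399, 0.0102], [-0.1364, 0.0319]]
scene 0 [(0.64, array([368., 241.]))]
side 0 [(0.58, array([179., 198.]))]
```

View pics/pull2.png

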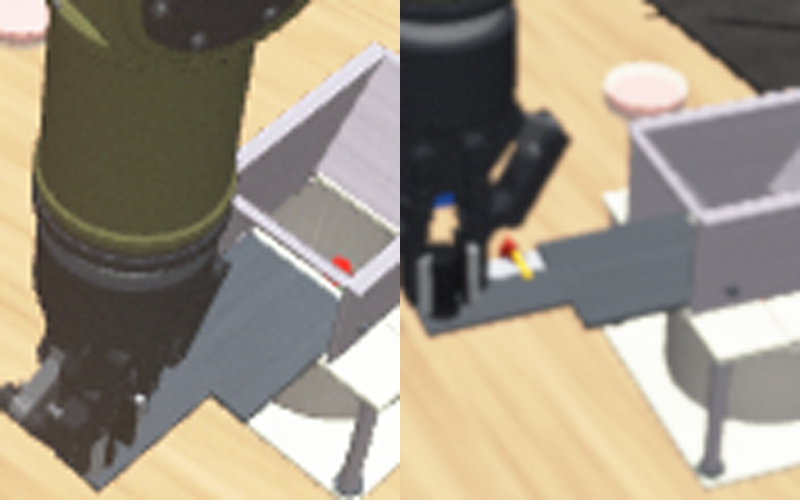

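Pointer and mark now coincide to about 1 mm. A red stopper shows through the throat, so I'll check its height and trim the pull by 0.6 mm.

Run:
```python
from meas import *
ctrl.movel(pose_grip(sta(-.132-.0635,0,.126),yw)[0],max_speed=.02)
ctrl.pause(.5); list(meas()); s=get_state(); print(s["time"],s["gripper_force"],insta(s["tcp_pos"]))
for n in("scene","side"):
    p,d=vision.grab_frame(n); P=cloud(n,d); L=insta(P); hsv=cv2.cvtColor(p,cv2.COLOR_BGR2HSV)
    k=((abs(L[...,0])<.09)&(abs(L[...,1])<.08)&(hsv[...,1]>110)&(hsv[...,2]>60)).astype(np.uint8)
    c,lab,st,ce=cv2.connectedComponentsWithStats(k)
    for i in range(1,c):
        if st[i,4]>2: m=lab==i; print(n,ce[i].round(),st[i,4],p[m].mean(0).astype(int),np.median(L[m],0).round(3),np.percentile(P[m][:,2],[5,50,95]).round(3))
    k=(abs(L[...,0])<.02)&(abs(L[...,1])<.038); print(n,"throat z",np.histogram(P[k][:,2],bins=[-.01,.02,.04,.06,.08,.1,.12,.2])[0])
    if n=="scene": cv2.imwrite("pics/throat.png",cv2.resize(p[190:270,330:410],(600,600),interpolation=cv2.INTER_CUBIC))
```

```text
scene red 0 
scene yel 0 
side red 7 [[-0.1389, 0.0408], [-0.1419, 0.0359], [-0.1386, 0.043]]
side yel 10 [[-0.1388, 0.0189], [-0.1407, 0.0127], [-0.1377, 0.0316]]
29.9417 78.17623615264893 [-0.1921172   0.00066127]
scene [365. 237.] 9 [ 67  77 234] [0.036 0.019] [0.023 0.028 0.079]
scene throat z [ 0  0  0  0  0 13  2]
side throat z [ 0  0  0  0  1 12 28]
```

View pics/throat.png

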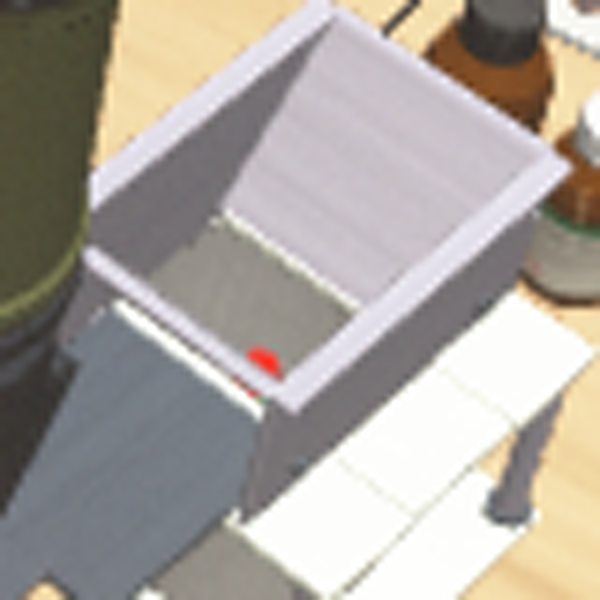

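Run:
```python
from h import *
for n in ("scene","side","wrist"):
    p,d=vision.grab_frame(n); P=cloud(n,d); L=insta(P); hsv=cv2.cvtColor(p,cv2.COLOR_BGR2HSV)
    k=(abs(L[...,0])<.075)&(abs(L[...,1])<.065)&(hsv[...,1]>60)&(P[...,2]<.17)
    print(n,[(v,u,hsv[v,u].tolist(),L[v,u].round(3).tolist(),round(float(P[v,u,2]),3)) for v,u in np.argwhere(k)][:25])
    k=(abs(L[...,0])<.062)&(abs(L[...,1])<.037); print(k.sum())
    print([(round(m["p"],2),np.round(m["point"])) for m in models.recognise(n,"stopper_1")[:5]])
```

```text
scene [(np.int64(212), np.int64(406), [12, 82, 153], [0.065, -0.049], 0.159), (np.int64(236), np.int64(363), [4, 82, 178], [0.045, 0.029], 0.017), (np.int64(236), np.int64(364), [3, 127, 203], [0.047, 0.028], 0.016), (np.int64(236), np.int64(365), [3, 80, 179], [0.044, 0.023], 0.023), (np.int64(237), np.int64(363), [2, 171, 233], [0.033, 0.022], 0.03), (np.int64(237), np.int64(364), [1, 202, 244], [0.035, 0.021], 0.03), (np.int64(237), np.int64(365), [1, 193, 243], [0.038, 0.02], 0.027), (np.int64(237), np.int64(366), [2, 157, 228], [0.041, 0.018], 0.026), (np.int64(238), np.int64(364), [1, 151, 228], [-0.024, -0.011], 0.108), (np.int64(238), np.int64(365), [2, 219, 248], [0.037, 0.018], 0.026), (np.int64(238), np.int64(366), [2, 206, 246], [0.038, 0.016], 0.027), (np.int64(238), np.int64(367), [4, 79, 187], [0.047, 0.018], 0.016), (np.int64(239), np.int64(365), [0, 111, 210], [-0.04, -0.022], 0.129), (np.int64(239), np.int64(366), [1, 179, 235], [0.035, 0.014], 0.027), (np.int64(239), np.int64(367), [4, 88, 173], [0.04, 0.014], 0.023), (np.int64(240), np.int64(367), [179, 77, 176], 
[... 3617 characters left out ...]
429), [16, 83, 114], [-0.069, 0.064], -0.001), (np.int64(104), np.int64(421), [15, 99, 160], [-0.075, 0.063], -0.002), (np.int64(104), np.int64(422), [16, 98, 161], [-0.074, 0.063], -0.002), (np.int64(104), np.int64(423), [15, 98, 162], [-0.073, 0.063], -0.002), (np.int64(104), np.int64(424), [16, 98, 161], [-0.073, 0.063], -0.0), (np.int64(104), np.int64(425), [16, 99, 162], [-0.072, 0.063], -0.002), (np.int64(104), np.int64(426), [16, 100, 160], [-0.071, 0.063], -0.002), (np.int64(104), np.int64(427), [16, 101, 159], [-0.07, 0.063], -0.002), (np.int64(104), np.int64(428), [16, 98, 145], [-0.07, 0.063], -0.001), (np.int64(104), np.int64(429), [16, 78, 108], [-0.069, 0.063], -0.001)]
1643
[]
```

```bash
python3 -c "
from h import *
s=get_state(); print(s['time'],s['gripper_force'],insta(s['tcp_pos'])); print(ticket.close_job())"
```

```text
30.3417 78.17635416984558 [-0.19212729  0.00067233]
the job is handed in; nothing more can be done
None
```

I handed the job in at 30.3 s with the blue tray standing empty back in its place and the arm still holding the knob out, pointer level with the red mark to within about 1 mm; I saw red and a trace of green through the open throat and nothing left in the visible hopper, but never saw the yellow stopper after the gate opened, so all four being in the pot is likely, not confirmed.

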